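# Scribe a cut line along a straightedge clamped by eye

## Task

Take the scriber (square wooden handle) out of the tool block and scribe the cut line: start beside the clamp and draw the point slowly, about 2 to 3 cm a second, along the robot-side edge of the straightedge to its free end, the scriber upright and its point all the way lightly on the board and lightly against the edge. Then stand the scriber back in the hole it came from, fully down on its collar. Never press hard, and leave the other things where they are.

Things in the scene. Friction and masses are not known exactly. Their poses are not given: they have to be found in the camera images.
- scriber: the scriber (100 g), point down in a hole of the tool block: square wooden handle 20 x 20 mm from 6 to 68 mm above the origin; round steel collar 26 mm across, 6 mm thick, resting on the block; barrel 10 mm across down to 50 mm below the origin, then a sprung point 6 mm across. Origin: centre of the collar's underside; z up along the axis, x and y square to the handle's flats
- scriber_tip (a point): the end of the scriber's sprung point, on its axis, 72 mm below the collar's underside. Its last 3 mm taper to 2.4 mm across; above that it is 6 mm across. It gives up to 10 mm along the axis: 1 N to start, then 0.5 N per mm
- block: fixed wooden tool block 180 x 56 x 80 mm with three round holes 15 mm across in a row along its x axis, 57 mm apart, right through; scriber, awl and chisel stand in them in any order. Origin under its centre
- board: light wooden board 220 x 340 x 20 mm, fixed flat on the bench. Origin under its centre, z up, y along its length, x away from the robot; its top is 20 mm above the origin
- clamp: small dark bar clamp, fixed at the board's +y end, and the aluminium straightedge it holds firmly, 270 mm long, 45 mm wide, 10 mm thick, flat on the board. The clamp spans from 14 mm on the -y side of the origin to 57 mm on the +y side, 85 mm above the board. Origin: on the straightedge's robot-side edge at board-top height, beside the clamp's screw; axes like the board's
- edge_pivot (a point): same point and axes as the clamp: the robot-side edge runs from here 245 mm towards -y to its free end. It was set by eye: it slants up to 0.08 rad to either side of this -y axis (up to 20 mm at the free end). That angle is not measured: find it by touch or sight. The straightedge lies on the +x side of this edge
- awl: bystander: awl with a round, pear-shaped wooden handle 30 mm wide and 42 mm tall, standing in another hole of the block; origin under its collar, z along its axis
- chisel: bystander: chisel with a round wooden handle 20 mm wide, 70 mm tall and capped with steel, standing in another hole of the block; origin under its collar, z along its axis
- offcut: bystander: offcut of light wood 45 x 70 x 22 mm lying on the board, on the robot's side of the straightedge; origin under its centre
- glue: bystander: white glue bottle, 56 mm across, 140 mm tall; origin under its centre
- square: bystander: try square lying flat, wooden stock 100 x 22 x 16 mm, steel blade 150 mm long; origin under the stock's centre
- sanding_block: bystander: cork sanding block 120 x 65 x 34 mm; origin under its centre
- tape_measure: bystander: black tape measure 70 x 35 x 65 mm; origin under its centre
There are look-alikes about, which are no part of the job. What is shaped like the scriber but blue or yellow is not meant.

How it is judged:
By the outcome, as a careful person would: the job done as asked, in the order asked, and still so for the second after the job is handed in, with the robot touching nothing.
It also fails if it takes over 72 s, if anything falls off the work surface, if the arm or the gripper's body presses on something with over 40 N, if the wrist force passes 120 N, or if a joint passes its speed limit or range.

## Robot

A 6-joint arm with a two-finger parallel gripper is mounted at the origin on the work surface. World frame = base frame: x ahead of the robot, y to its left, z up, the work surface at z = 0. Lengths are in m, angles in rad, forces in N, time in s.
With the tool pointing down it reaches from about 0.325 to 0.775 m from the base axis. Payload 5.5 kg.
Tool frame: the origin (TCP) lies between the finger pads; the fingertips stand 19 mm ahead of it and the grasp point (between the pads) is the TCP; z points along the fingers, y is the line along which they close (so a half turn about z gives the same grasp; the last joint's range is limited). The gripper opens to 88 mm and grips with 3 to 60 N. Pads are 20 mm wide; open, the fingers measure 115 mm over their backs; the gripper's body (75 mm by 178 mm) begins 61 mm behind the grasp point.
Start: joints at [-1.394, 0.091, 1.231, -0, 1.82, -0.057], TCP at [0.139, -0.584, 0.242] pointing down, gripper open.
Joint ranges: [-2.87, 2.87], [-0.86, 2.18], [0.17, 2.46], [-1.51, 4.65], [0.06, 2.69], [-2.65, 2.65]. Speed limits (rad/s): [2.57, 2.57, 3.01, 3.14, 3.14, 3.14].

## Interface

Orientations are given as a unit quaternion [w, x, y, z].
In Python, from cell import arm, eyes gives the robot as it stands.
- The arm moves only by the shell command python3 -m jog 'ROWS' [OPENING] [FORCE]. ROWS is JSON, a list of rows, each an object with "dp": the shift along the tool's x, y, z in mm, a list of three; "dr": the turn, a rotation vector about the tool's x, y, z in rad, a list of three. In form: [{"dp": [dx, dy, dz], "dr": [ax, ay, az]}, ...]. A call has 1 to 5 rows; each row shifts and turns the commanded pose from where the row before left it, along the tool's axes as they then stand; what a row does not reach is not made up. A row lasts 1/8 s, in which the tool goes at most 62.5 mm and 10.7 degrees, less where a joint would pass 70% of its speed; a pose out of reach is approached as far as the arm can. A call with a gripper value outside its range is refused whole. OPENING is the closure, from -1 (fully open) to 1 (shut), set as the call begins (- or left out, the last holds). The fingers move at their own pace and stop on an object; FORCE is the grip in N (left out, the last holds). Time passes only in rows, so rows that do not move let the fingers close. It gives the time, the measured TCP pose, the force, the opening and the grip force at its end, in the units of the state.
- arm.get_state(): the state, without advancing time (a new reading comes with each control period).
- eyes.snapshot(name): name is "side" or "top"; returns a dict with "pixels" (480x640x3 uint8, red, green, blue), "fx", "fy", "cx", "cy" (pixels), "dist" ([k1, k2, p1, p2, k3] as OpenCV has them; the pictures are not rectified), "camera_from_world" (4x4, takes a point from world to camera coordinates). Camera axes: x right, y down, z forward; pixel columns grow to the right and rows downward; lengths in m; the calibration is good to about 2 mm. A picture is of the moment at which its call begins. There is no depth.
- arm.close_job(): hands the job in; it is judged then, once.
Trained networks look in a picture, given as the dict that the camera call returned (one of the last four; its "shot" number tells which), for a name from the list of things; names that differ only in an ending like _2 or _b are one class to them, and where a whole thing is asked for, a point or a joint stands for the part that bears it (a point fixed in the world has none). Each returns a list of dicts, best first, with "p" (0 to 1); they miss things now and then, are a little off and sometimes report something else, mostly with a low value. They report only what shows in the picture. A call takes as long as a camera call. They do not tell look-alikes from the thing itself.
- eyes.recognise(picture, target): "rect" ([left, top, right, bottom] in pixels, round what is visible of it).
- eyes.regions_of(picture, target): "pixels" (480x640 bool, what is visible of it) and "rect" ([left, top, right, bottom] in pixels, round what is visible of it).
- eyes.spot_point(picture, target): "location" ([column, row] in pixels: a listed point, or the origin of a listed thing).
The state is a dict: "clock": time; "q": joint angles; "joint_vel": joint speeds; "effort": joint torques, N m; "ee_pos": TCP position; "orientation": TCP orientation; "ft_force": force on the tool from outside, world axes, zero at the start; "wrist_torque": the same for the moment, N m; "opening": finger opening in m; "grasp_force": force on a finger pad.
Only numpy, scipy, OpenCV 4.12 (cv2) and the standard library are available. Lean on these libraries where they do the work, as an engineer would, in place of code of your own. Each camera call takes 0.05 s, during which the arm holds its last target. There are 200 camera calls.

## Working session

There is one attempt and no reset: what is moved stays moved. The work goes in short steps, Python scripts to look and compute and a shell command to move; the robot and the scene stay as the last step left them, time stands still between calls to the robot, and variables do not carry over. Pictures are saved under pics/ and viewed, at most 10 in all, crops included, and the job is handed in when it is done.

```bash
ls; mkdir -p pics; python3 - <<'E'
from cell import arm, eyes
import cv2
print({k:v for k,v in arm.get_state().items()})
for n in ("side","top"):
    s=eyes.snapshot(n); cv2.imwrite(f"pics/{n}0.png",s["pixels"][:,:,::-1])
    print(n,s["fx"],s["cx"],s["cy"],s["dist"],s["camera_from_world"])
    for t in ["scriber","block","board","clamp","edge_pivot","awl","chisel","offcut","glue","tape_measure","scriber_tip"]:
        print(t,[(round(d["p"],2),[round(x) for x in d["rect"]]) for d in eyes.recognise(s,t)][:3] if t!="edge_pivot" else "", [(round(d["p"],2),[round(x,1) for x in d["location"]]) for d in eyes.spot_point(s,t)][:3])
E
```

```text
pics
{'clock': 0.0, 'q': array([-1.39368579e+00,  9.18539352e-02,  1.23190307e+00,  1.05920710e-06,
        1.81979868e+00, -5.66905077e-02]), 'joint_vel': array([-0.00097921, -0.00228774, -0.00066501, -0.00044591,  0.00112356,
       -0.00098291]), 'effort': array([-1.10772220e-03, -4.46468139e+01, -4.06442893e+01,  6.98742899e-02,
        2.96040787e-02, -1.49441257e-04]), 'ee_pos': array([ 0.13896302, -0.58341089,  0.24050009]), 'orientation': array([-9.79771160e-04,  9.93174418e-01,  1.16634523e-01, -5.85490979e-05]), 'ft_force': array([ 0.82647631,  0.74230586, -0.26888926]), 'wrist_torque': array([-0.01972037,  0.04814735,  0.02489545]), 'grasp_force': 0.0, 'opening': 0.08757309625078073}
side 470.5020061288724 319.5356264272068 238.68766654008255 [-0.05433698  0.          0.          0.          0.        ] [[ 0.96461869 -0.26324231  0.01463795 -0.52889198]
 [-0.11651608 -0.4754471  -0.8719943   0.11223497]
 [ 0.23650537  0.83943644 -0.48929712  1.2361994 ]
 [ 0.          0.          0.          1.        ]]
scriber [(0.93, [394, 311, 409, 366]), (0.74, [323, 266, 335, 307]), 
[... 1249 characters left out ...]
1, 241.5])]
block [(0.95, [408, 228, 443, 297])] [(0.87, [425.1, 262.9])]
board [(0.61, [216, 206, 338, 283])] [(0.86, [276.2, 243.2])]
clamp [(0.95, [211, 222, 316, 245])] [(0.8, [227.6, 238.5])]
edge_pivot  [(0.75, [231.0, 234.6]), (0.34, [169.1, 210.2])]
awl [(0.38, [428, 253, 441, 265])] [(0.42, [427.5, 280.9])]
chisel [(0.67, [427, 252, 441, 261]), (0.54, [409, 227, 443, 297])] [(0.62, [430.3, 259.3])]
offcut [] [(0.89, [273.7, 272.5]), (0.5, [432.7, 239.0]), (0.45, [227.4, 238.9])]
glue [(0.64, [420, 276, 436, 283]), (0.63, [398, 179, 426, 206])] [(0.63, [405.4, 192.0])]
tape_measure [(0.85, [457, 248, 474, 278]), (0.51, [206, 220, 317, 245])] [(0.68, [462.8, 262.9])]
scriber_tip [] []
```

```bash
python3 - <<'E'
import cv2
a=cv2.imread("pics/side0.png")[185:395,255:455]; cv2.imwrite("pics/s1.png",cv2.resize(a,None,fx=2.8,fy=2.8,interpolation=cv2.INTER_CUBIC))
a=cv2.imread("pics/top0.png")[170:310,200:490]; cv2.imwrite("pics/t1.png",cv2.resize(a,None,fx=2.75,fy=2.75,interpolation=cv2.INTER_CUBIC))
E
```

```text
(no output)
```

View pics/s1.png

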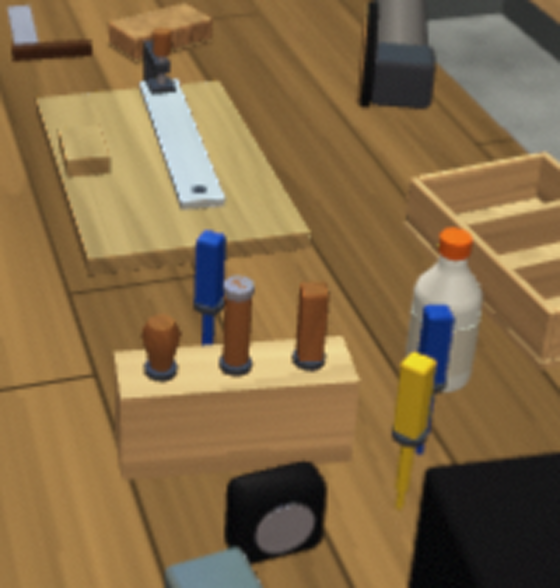

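View pics/t1.png

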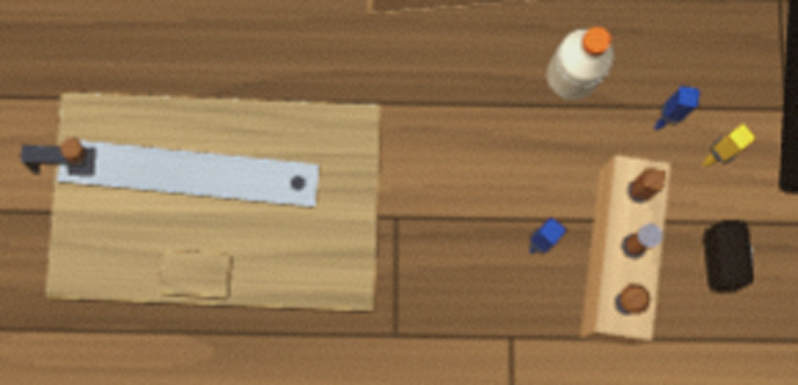

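The scriber (brown square handle, dark collar) stands in the block's far (+x) hole: side ≈(366,313), top ≈(433,240). The chisel is in the middle hole and the awl in the near one. The straightedge's robot-side edge runs in the top view from about (221,236) to (315,245).

```bash
cat > h.py <<'E'
import numpy as np, cv2
def cal(s):
    K=np.array([[s["fx"],0,s["cx"]],[0,s["fy"],s["cy"]],[0,0,1.]]); return K,np.array(s["dist"]),np.array(s["camera_from_world"])
def plane(s,px,z):
    K,d,T=cal(s); p=cv2.undistortPoints(np.array(px,float).reshape(-1,1,2),K,d).reshape(-1,2)
    r=np.c_[p,np.ones(len(p))]@T[:3,:3]; c=-T[:3,:3].T@T[:3,3]
    return c+r*((z-c[2])/r[:,2])[:,None]
def proj(s,P):
    K,d,T=cal(s); return cv2.projectPoints(np.array(P,float).reshape(-1,1,3),cv2.Rodrigues(T[:3,:3])[0],T[:3,3],K,d)[0].reshape(-1,2)
E
python3 - <<'E'
from cell import arm, eyes
from h import *
S={n:eyes.snapshot(n) for n in("side","top")}
t=S["top"]; 
g=lambda x,y:(200+x/2.75-.3,170+y/2.75-.3)
print("edge z20",plane(t,[g(58,181),g(316,206)],.02).round(4))
print("board", plane(t,[g(62,94),g(378,104),g(373,310),g(48,297)],.02).round(4))
print("pivot net",plane(t,[[231.0,234.6]],.02).round(4),plane(S["side"],[[305.6,222.8]],.02).round(4))
print("block top corners",plane(t,[g(617,157),g(668,163),g(653,340),g(595,333)],.08).round(4))
print("offcut",plane(t,[g(163,253),g(231,253),g(228,298),g(160,295)],.042).round(4))
print("collar",plane(t,[g(640,192)],.086).round(4),plane(S["side"],[(365.2,312.7)],.08).round(4))
print("top of handle",plane(t,[g(655,180)],.148).round(4),plane(S["side"],[(366.8,288.1)],.148).round(4))
for n,b in(("side",(350,278,385,325)),("top",(420,215,480,260))):
    a=S[n]["pixels"][b[1]:b[3],b[0]:b[2],::-1]; cv2.imwrite(f"pics/{n}2.png",cv2.resize(a,None,fx=12,fy=12,interpolation=cv2.INTER_CUBIC))
for n in S:
    for d in eyes.regions_of(S[n],"scriber")[:4]:
        m=d["pixels"]; ys,xs=np.nonzero(m); print(n,round(d["p"],2),d["rect"],S[n]["pixels"][m].mean(0).round(),xs.mean().round(1),ys.mean().round(1))
E
```

```text
edge z20 [[ 0.5558  0.2171  0.02  ]
 [ 0.5332 -0.0543  0.02  ]]
board [[ 0.65    0.2176  0.02  ]
 [ 0.6441 -0.1185  0.02  ]
 [ 0.4252 -0.1147  0.02  ]
 [ 0.4336  0.2214  0.02  ]]
pivot net [[0.5589 0.1877 0.02  ]] [[0.5487 0.1715 0.02  ]]
block top corners [[ 0.5777 -0.3586  0.08  ]
 [ 0.5723 -0.4104  0.08  ]
 [ 0.3932 -0.3895  0.08  ]
 [ 0.3994 -0.3321  0.08  ]]
offcut [[0.4782 0.1017 0.042 ]
 [0.4793 0.0321 0.042 ]
 [0.433  0.034  0.042 ]
 [0.4351 0.1033 0.042 ]]
collar [[ 0.5408 -0.3796  0.086 ]] [[ 0.5454 -0.3785  0.08  ]]
top of handle [[ 0.5412 -0.3802  0.148 ]] [[ 0.5427 -0.383   0.148 ]]
side 0.65 [390.8, 316.5, 407.1, 362.5] [145. 118.  31.] 401.9 333.0
side 0.63 [322.5, 265.9, 336.4, 307.2] [36. 54. 99.] 329.2 283.7
side 0.5 [403.8, 296.1, 418.9, 346.5] [ 33.  56. 110.] 410.9 306.5
top 0.59 [443.2, 202.9, 453.2, 217.9] [ 52.  64. 109.] 445.6 208.7
top 0.57 [456.4, 216.8, 474.0, 228.6] [176. 152.  54.] 465.2 222.5
top 0.51 [429.9, 231.0, 447.0, 243.0] [128.  86.  55.] 434.8 236.6
top 0.5 [393.8, 250.3, 405.1, 259.5] [ 57.  72. 125.] 398.3 256.1
```

View pics/top2.png

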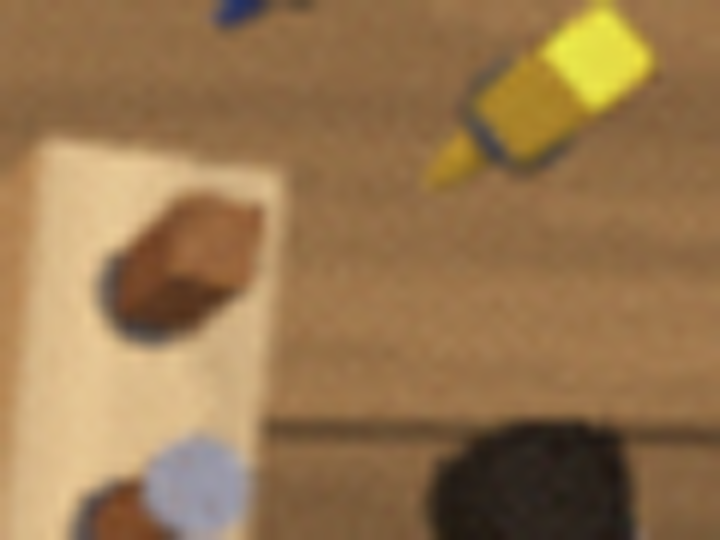

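View pics/side2.png

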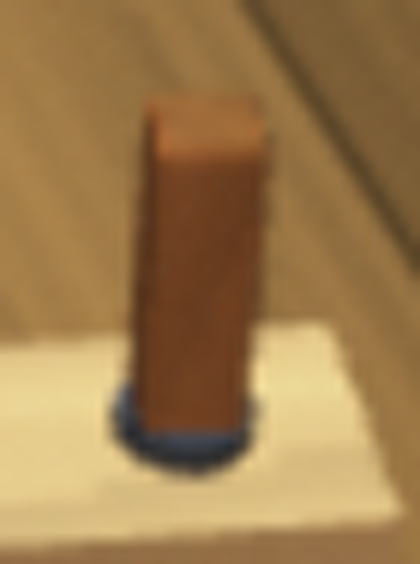

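The crops show the scriber's handle flats turned about -17° from world x, and the collar down on the block. Triangulation, the block geometry and both cameras agree on (0.542, -0.380), so I'm moving there.

```bash
cat > to.py <<'E'
# usage: to.py x y z [yaw_deg of tool x] -> remaining shift in tool axes (mm) and turn (rad)
import sys,numpy as np
from scipy.spatial.transform import Rotation as R
from cell import arm
s=arm.get_state(); o=s["orientation"]; r=R.from_quat([*o[1:],o[0]])
a=list(map(float,sys.argv[1:]))
print("t",round(s["clock"],2),"p",(s["ee_pos"]*1000).round(1),"yaw",np.degrees(np.arctan2(*r.as_matrix()[1::-1,0])).round(2),"z",r.as_matrix()[:,2].round(3),"F",s["ft_force"].round(2),"open",round(s["opening"]*1000,1),"grip",round(s["grasp_force"],1))
if a:
    print("dp",(r.inv().apply(np.array(a[:3])-s["ee_pos"])*1000).round(1))
    if len(a)>3:
        y=np.radians(a[3]); g=R.from_matrix(np.array([[np.cos(y),np.sin(y),0],[np.sin(y),-np.cos(y),0],[0,0,-1]]).astype(float))
        print("dr",(r.inv()*g).as_rotvec().round(4))
E
python3 -m jog '[{"dp":[55,-13,0],"dr":[0,0,0]},{"dp":[55,-13,0],"dr":[0,0,0]},{"dp":[55,-13,0],"dr":[0,0,0]},{"dp":[55,-13,0],"dr":[0,0,0]},{"dp":[55,-13,0],"dr":[0,0,0]}]' -0.1
python3 -m jog '[{"dp":[55,-13,0],"dr":[0,0,0]},{"dp":[55,-13,0],"dr":[0,0,0]},{"dp":[55,-13,0],"dr":[0,0,0.17]},{"dp":[0,0,0],"dr":[0,0,0.18]},{"dp":[0,0,0],"dr":[0,0,0.18]}]'
python3 to.py 0.542 -0.380 0.131 -17
```

```text
clock: 3.02
ee_pos: [0.393, -0.4558, 0.2418]
orientation: [0.0, 0.993, 0.117, 0.0]
ft_force: [1.1, -0.0, -0.9]
opening: 0.0485
grasp_force: 0.0
clock: 3.65
ee_pos: [0.5438, -0.3798, 0.2411]
orientation: [-0.0, 0.989, -0.15, -0.0]
ft_force: [-0.7, 0.8, 0.4]
opening: 0.0483
grasp_force: 0.0
t 3.65 p [ 543.8 -379.8  241.1] yaw -17.21 z [-0.001  0.    -1.   ] F [-0.72  0.82  0.44] open 48.3 grip 0.0
dp [ -1.6   0.8 110.1]
dr [-0.0002  0.0008 -0.0036]
```

```bash

python3 -m jog '[{"dp":[-2,1,40],"dr":[0,0,0]},{"dp":[0,0,40],"dr":[0,0,0]},{"dp":[0,0,30],"dr":[0,0,0]},{"dp":[0,0,0],"dr":[0,0,0]}]'
python3 to.py 0.542 -0.380 0.131 -17
python3 - <<'E'
from cell import eyes
import cv2,numpy as np
a=[]
for n,(x,y) in(("side",(370,290)),("top",(440,235))):
    s=eyes.snapshot(n)["pixels"][y-50:y+50,x-60:x+60,::-1]; a.append(cv2.resize(s,None,fx=3.3,fy=3.3,interpolation=cv2.INTER_CUBIC))
cv2.imwrite("pics/g1.png",np.hstack(a))
E
```

```text
clock: 4.15
ee_pos: [0.5394, -0.38, 0.128]
orientation: [-0.002, 0.989, -0.148, -0.003]
ft_force: [-0.4, -0.2, 0.7]
opening: 0.0481
grasp_force: 0.0
t 4.15 p [ 539.4 -380.   128. ] yaw -16.97 z [-0.005  0.004 -1.   ] F [-0.36 -0.15  0.74] open 48.1 grip 0.0
dp [ 2.4 -0.7 -3. ]
dr [-0.0023  0.006   0.0005]
```

View pics/g1.png

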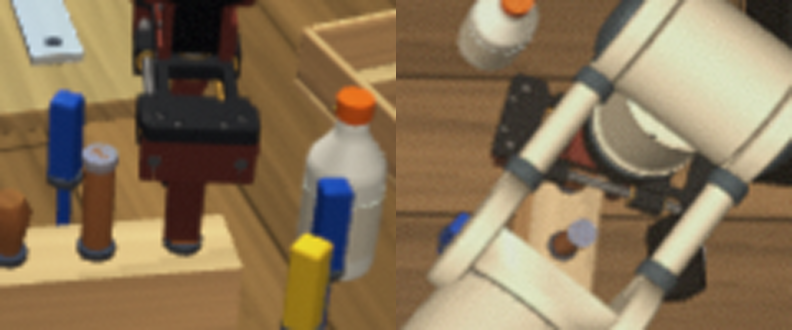

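The side view shows the fingers astride the brown handle just above its collar, clear of the chisel and the look-alikes. Closing.

```bash

python3 -m jog '[{"dp":[2,0,0],"dr":[0,0,0]},{"dp":[0,0,0],"dr":[0,0,0]},{"dp":[0,0,0],"dr":[0,0,0]},{"dp":[0,0,0],"dr":[0,0,0]},{"dp":[0,0,0],"dr":[0,0,0]}]' 1 45
python3 to.py 0.542 -0.380 0.131 -17; sleep 0; python3 -m jog '[{"dp":[0,0,0],"dr":[0,0,0]}]'; python3 to.py 0.542 -0.380 0.131 -17
```

```text
clock: 4.88
ee_pos: [0.5429, -0.3816, 0.1324]
orientation: [0.0, 0.989, -0.148, 0.001]
ft_force: [-0.3, 0.0, 2.8]
opening: 0.0198
grasp_force: 45.0
t 4.88 p [ 542.9 -381.6  132.4] yaw -16.96 z [ 0.001 -0.001 -1.   ] F [-0.35  0.02  2.76] open 19.8 grip 45.0
dp [-1.4 -1.3  1.4]
dr [ 0.0003 -0.0013  0.0006]
clock: 5.0
ee_pos: [0.5429, -0.3816, 0.1324]
orientation: [0.0, 0.989, -0.148, 0.001]
ft_force: [0.6, 1.1, 4.0]
opening: 0.02
grasp_force: 45.0
t 5.0 p [ 542.9 -381.6  132.4] yaw -16.97 z [ 0.001 -0.001 -1.   ] F [0.61 1.11 3.96] open 20.0 grip 45.0
dp [-1.4 -1.3  1.4]
dr [ 0.0003 -0.0012  0.0006]
```

```bash

python3 -m jog '[{"dp":[0,0,-20],"dr":[0,0,0]},{"dp":[0,0,-30],"dr":[0,0,0]},{"dp":[0,0,-40],"dr":[0,0,0]},{"dp":[0,0,-40],"dr":[0,0,0]},{"dp":[0,0,-20],"dr":[0,0,0]}]'
python3 - <<'E'
from cell import eyes
from h import *
from scipy.ndimage import gaussian_filter
s=eyes.snapshot("top"); im=cv2.imread("pics/top0.png").astype(float)
d=gaussian_filter(im[:,:,0]-im[:,:,2],0.7)   # blue minus red: aluminium high
def edge(v,lo):   # half-level crossing falling
    hi=v[:len(v)//2].max(); l=v[-3:].mean(); m=(hi+l)/2
    i=[k for k in range(len(v)-1) if v[k]>=m>v[k+1]][-1]; return lo+i+(v[i]-m)/(v[i]-v[i+1])
pts=[]
for c in range(236,312,2):
    r0=236.0+(c-221)*9/94; lo=int(r0)-6; pts.append((c,edge(d[lo:lo+13,c],lo)))
pts=np.array(pts); W=plane(s,pts,.02); 
f=np.polyfit(W[:,1],W[:,0],1); res=W[:,0]-np.polyval(f,W[:,1]); k=abs(res)<.002; f=np.polyfit(W[k,1],W[k,0],1)
print("x=%.4f*y+%.4f"%tuple(f),"rms",res[k].std(),k.sum(), "x@.16",np.polyval(f,.16),"x@-.05",np.polyval(f,-.05))
e=[]
for r in range(234,242):
    v=d[r,305:325]; e.append((edge(v,305),r))
print("free end",plane(s,e,.03).round(4).tolist())
print(proj(s,[[np.polyval(f,.19)-.003,.16,.02]]))
E
python3 to.py 0.5445 0.160 0.28 -17
```

```text
clock: 5.62
ee_pos: [0.5427, -0.3817, 0.2856]
orientation: [0.001, 0.989, -0.148, 0.002]
ft_force: [0.3, -0.3, -1.6]
opening: 0.0201
grasp_force: 45.0
x=0.0854*y+0.5370 rms 0.00027325540578031687 38 x@.16 0.5506785415767904 x@-.05 0.5327466986890483
free end [[0.5624, -0.0559, 0.03], [0.5595, -0.0557, 0.03], [0.5566, -0.0554, 0.03], [0.5536, -0.0548, 0.03], [0.5507, -0.0544, 0.03], [0.5478, -0.0541, 0.03], [0.5449, -0.0537, 0.03], [0.542, -0.0534, 0.03]]
[[240.44900435 237.70040305]]
t 5.67 p [ 542.8 -381.9  287.8] yaw -16.98 z [ 0.005 -0.004 -1.   ] F [-1.09  0.56  1.14] open 19.4 grip 45.0
dp [-156.8 -518.8    5.5]
dr [ 0.0026 -0.006   0.0003]
```

```bash

python3 -m jog '[{"dp":[-10,-32,0],"dr":[0,0,0]},{"dp":[-18,-57,0],"dr":[0,0,0]},{"dp":[-18,-57,0],"dr":[0,0,0]},{"dp":[-18,-57,0],"dr":[0,0,0]},{"dp":[-18,-57,0],"dr":[0,0,0]}]'
python3 -m jog '[{"dp":[-18,-57,0],"dr":[0,0,0]},{"dp":[-18,-57,0],"dr":[0,0,0]},{"dp":[-18,-57,0],"dr":[0,0,0]},{"dp":[-18,-50,0],"dr":[0,0,0]},{"dp":[-13,-37,0],"dr":[0,0,0]}]'
python3 -m jog '[{"dp":[0,0,0],"dr":[0,0,0]},{"dp":[0,0,0],"dr":[0,0,0]},{"dp":[0,0,0],"dr":[0,0,0]}]'
python3 to.py 0.534 0.163 0.155 -17; python3 - <<'E'
from cell import arm
import numpy as np
print(arm.get_state()["q"].round(2))
E
```

```text
clock: 6.3
ee_pos: [0.5395, -0.1071, 0.2813]
orientation: [-0.0, 0.989, -0.148, -0.0]
ft_force: [1.2, 0.4, -1.4]
opening: 0.0197
grasp_force: 45.0
clock: 6.92
ee_pos: [0.5334, 0.1648, 0.2813]
orientation: [0.0, 0.989, -0.147, -0.0]
ft_force: [-0.3, -0.0, -1.6]
opening: 0.0197
grasp_force: 45.0
clock: 7.3
ee_pos: [0.5343, 0.1614, 0.2816]
orientation: [0.0, 0.989, -0.148, -0.0]
ft_force: [0.2, -0.2, -0.3]
opening: 0.02
grasp_force: 45.0
t 7.3 p [534.3 161.4 281.6] yaw -17.07 z [-0. -0. -1.] F [ 0.24 -0.19 -0.32] open 20.0 grip 45.0
dp [ -0.7  -1.5 126.6]
dr [ 0.0004  0.0001 -0.0012]
[ 0.23 -0.01  1.26 -0.    1.89  2.1 ]
```

```bash

python3 -m jog '[{"dp":[0,-1,30],"dr":[0,0,0]},{"dp":[0,0,40],"dr":[0,0,0]},{"dp":[0,0,35],"dr":[0,0,0]},{"dp":[0,0,21],"dr":[0,0,0]},{"dp":[0,0,0],"dr":[0,0,0]}]'
python3 -m jog '[{"dp":[0,0,0],"dr":[0,0,0]},{"dp":[0,0,0],"dr":[0,0,0]}]'
python3 to.py 0.545 0.163 0.1425 -17
python3 - <<'E'
from cell import eyes,arm
from h import *
a=[]
for n in("side","top"):
    s=eyes.snapshot(n); p=arm.get_state()["ee_pos"]; u=proj(s,[p-[0,0,.1244]])[0]; print(n,u,p)
    x,y=u.astype(int); c=s["pixels"][y-70:y+30,x-60:x+60,::-1]; a.append(cv2.resize(c,None,fx=3.3,fy=3.3,interpolation=cv2.INTER_CUBIC))
cv2.imwrite("pics/e1.png",np.hstack(a))
E
```

```text
clock: 7.92
ee_pos: [0.5338, 0.1628, 0.1541]
orientation: [0.001, 0.989, -0.148, -0.001]
ft_force: [0.6, 0.1, -0.3]
opening: 0.0196
grasp_force: 45.0
clock: 8.18
ee_pos: [0.5352, 0.1637, 0.1577]
orientation: [-0.001, 0.989, -0.148, 0.001]
ft_force: [-0.5, -0.2, -2.0]
opening: 0.0203
grasp_force: 45.0
t 8.18 p [535.2 163.7 157.7] yaw -16.98 z [ 0.003  0.001 -1.   ] F [-0.53 -0.24 -1.95] open 20.3 grip 45.0
dp [ 9.5 -2.1 15.2]
dr [-0.0016 -0.0028  0.0004]
side [301.99181209 220.69916425] [0.53510625 0.16376827 0.15739614]
top [238.30219804 242.11850465] [0.53497564 0.16376563 0.15705809]
```

View pics/e1.png

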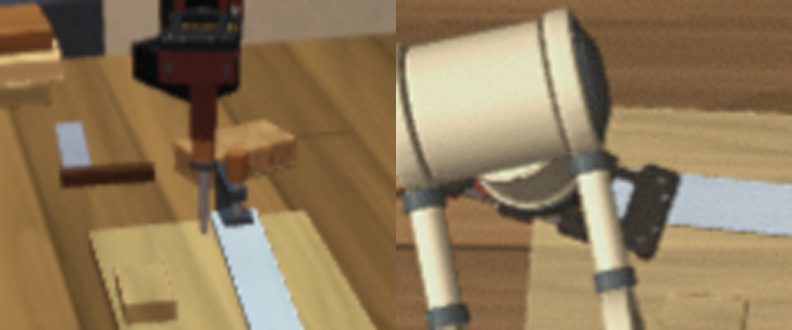

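The side view shows the tip (crop ≈(204,231)) on the robot side of the straightedge, about 1 px from where it should be and just in front of the clamp foot. Now lowering slowly onto the board.

```bash

python3 -m jog '[{"dp":[0,0,3],"dr":[0,0,0]},{"dp":[0,0,3],"dr":[0,0,0]},{"dp":[0,0,2],"dr":[0,0,0]},{"dp":[0,0,2],"dr":[0,0,0]},{"dp":[0,0,0],"dr":[0,0,0]}]'
python3 -m jog '[{"dp":[0,0,0],"dr":[0,0,0]},{"dp":[0,0,0],"dr":[0,0,0]},{"dp":[0,0,0],"dr":[0,0,0]}]'
python3 -m jog '[{"dp":[0,0,2],"dr":[0,0,0]},{"dp":[0,0,1],"dr":[0,0,0]},{"dp":[0,0,0],"dr":[0,0,0]},{"dp":[0,0,0],"dr":[0,0,0]},{"dp":[0,0,0],"dr":[0,0,0]}]'
python3 to.py 0.545 0.163 0.1415 -17
```

```text
clock: 8.9
ee_pos: [0.5343, 0.1636, 0.1453]
orientation: [0.0, 0.989, -0.148, -0.0]
ft_force: [-0.3, -0.1, -1.6]
opening: 0.0196
grasp_force: 45.0
clock: 9.28
ee_pos: [0.5344, 0.1636, 0.1457]
orientation: [-0.0, 0.989, -0.148, 0.0]
ft_force: [0.1, -1.1, -0.8]
opening: 0.0198
grasp_force: 45.0
clock: 9.9
ee_pos: [0.5345, 0.1636, 0.1428]
orientation: [-0.0, 0.989, -0.148, 0.0]
ft_force: [-0.4, -0.6, -0.3]
opening: 0.0202
grasp_force: 45.0
t 9.9 p [534.5 163.6 142.8] yaw -16.97 z [ 0.  0. -1.] F [-0.36 -0.58 -0.33] open 20.2 grip 45.0
dp [10.2 -2.5  1.3]
dr [-0.0002 -0.0003  0.0005]
```

```bash
cat > avg.py <<'E'
import sys,numpy as np
from cell import arm,eyes
n=int(sys.argv[1]); F=[];P=[]
for _ in range(n):
    eyes.snapshot("side"); s=arm.get_state(); F.append(np.r_[s["ft_force"],s["wrist_torque"]]); P.append(s["ee_pos"]*1000)
print("t",round(s["clock"],2),"F",np.mean(F,0).round(2),"sd",np.std(F,0).round(2),"P",np.mean(P,0).round(2))
E
python3 avg.py 8
python3 -m jog '[{"dp":[0,0,1],"dr":[0,0,0]},{"dp":[0,0,1],"dr":[0,0,0]},{"dp":[0,0,0],"dr":[0,0,0]},{"dp":[0,0,0],"dr":[0,0,0]}]' >/dev/null
python3 avg.py 8
```

```text
t 10.3 F [ 0.39  0.35  0.65  0.06 -0.11 -0.01] sd [0.37 0.35 0.46 0.03 0.02 0.03] P [534.48 163.62 142.72]
t 11.2 F [ 0.82  0.19  1.36  0.11 -0.15  0.01] sd [0.41 0.41 0.41 0.03 0.03 0.02] P [534.45 163.62 140.71]
```

```bash

python3 -m jog '[{"dp":[0,0,-4],"dr":[0,0,0]},{"dp":[0,0,-3],"dr":[0,0,0]},{"dp":[3.8,-1.2,0],"dr":[0,0,0]},{"dp":[3.8,-1.2,0],"dr":[0,0,0]},{"dp":[0,0,0],"dr":[0,0,0]}]' >/dev/null
python3 avg.py 6
python3 -m jog '[{"dp":[0.5,-0.15,0],"dr":[0,0,0]},{"dp":[0.5,-0.15,0],"dr":[0,0,0]},{"dp":[0.5,-0.15,0],"dr":[0,0,0]},{"dp":[0.4,-0.15,0],"dr":[0,0,0]}]' >/dev/null
python3 avg.py 6
python3 -m jog '[{"dp":[0.5,-0.15,0],"dr":[0,0,0]},{"dp":[0.5,-0.15,0],"dr":[0,0,0]},{"dp":[0,0,0],"dr":[0,0,0]}]' >/dev/null
python3 avg.py 6
```

```text
t 12.12 F [ 0.06 -0.21 -1.24  0.03  0.   -0.  ] sd [0.18 0.39 0.26 0.03 0.03 0.03] P [542.34 163.66 147.46]
t 12.93 F [-0.23 -0.19 -1.37  0.04 -0.02  0.03] sd [0.41 0.47 0.37 0.02 0.02 0.03] P [544.39 163.71 147.63]
t 13.6 F [ 0.47 -0.03 -1.36  0.04  0.01 -0.02] sd [0.47 0.67 0.14 0.03 0.04 0.04] P [545.41 163.69 147.63]
```

```bash

python3 -m jog '[{"dp":[0.7,-0.2,0],"dr":[0,0,0]},{"dp":[0,0,0],"dr":[0,0,0]}]' >/dev/null
python3 avg.py 4
python3 -m jog '[{"dp":[0.7,-0.2,0],"dr":[0,0,0]},{"dp":[0,0,0],"dr":[0,0,0]}]' >/dev/null
python3 avg.py 4
```

```text
t 14.05 F [ 0.46 -0.28 -1.21  0.01 -0.   -0.02] sd [0.34 0.67 0.19 0.04 0.01 0.03] P [546.16 163.68 147.64]
t 14.5 F [-0.04 -0.3  -1.26  0.03 -0.01  0.01] sd [0.2  0.48 0.39 0.04 0.03 0.03] P [546.88 163.67 147.63]
```

```bash

python3 -m jog '[{"dp":[0.7,-0.2,0],"dr":[0,0,0]},{"dp":[0,0,0],"dr":[0,0,0]}]' >/dev/null
python3 avg.py 4
```

```text
t 14.95 F [-0.75  0.29 -0.71  0.02  0.18 -0.03] sd [0.59 0.47 0.72 0.03 0.02 0.03] P [547.52 163.67 147.62]
```

Edge contact found at TCP x ≈ 547.2 (τy 0.18), matching the vision estimate of 547.9. Now lowering onto the board against the edge and starting the stroke.

```bash
cat > st.py <<'E'
from cell import arm
s=arm.get_state(); print("t",round(s["clock"],2),"P",(s["ee_pos"]*1000).round(2),"F",s["ft_force"].round(1),"tq",s["wrist_torque"].round(3),"edge dx",(s["ee_pos"][0]*1000-547.2-.0854*(s["ee_pos"][1]*1000-163.7)).round(2))
E
python3 -m jog '[{"dp":[0.1,0,2],"dr":[0,0,0]},{"dp":[0.1,0,2],"dr":[0,0,0]},{"dp":[0,0,1],"dr":[0,0,0]},{"dp":[0,0,1],"dr":[0,0,0]},{"dp":[0,0,0],"dr":[0,0,0]}]' >/dev/null
python3 avg.py 4
python3 -m jog '[{"dp":[0.33,1.5,0],"dr":[0,0,0]},{"dp":[0.65,3.03,0],"dr":[0,0,0]},{"dp":[0.65,3.03,0],"dr":[0,0,0]},{"dp":[0.65,3.03,0],"dr":[0,0,0]}]' >/dev/null
python3 st.py
```

```text
t 15.78 F [-2.02  0.24  0.98  0.13  0.6   0.01] sd [0.09 0.4  0.62 0.03 0.02 0.03] P [547.74 163.63 141.77]
t 16.27 P [546.86 152.79 141.7 ] F [-2.   2.9  1. ] tq [0.988 0.436 0.047] edge dx 0.59
```

```bash

python3 -m jog '[{"dp":[0.58,3.05,0],"dr":[0,0,0]},{"dp":[0.58,3.05,0],"dr":[0,0,0]},{"dp":[0.62,3.04,0],"dr":[0,0,0]},{"dp":[0.65,3.03,0],"dr":[0,0,0]},{"dp":[0.65,3.03,0],"dr":[0,0,0]}]' >/dev/null
python3 st.py
```

```text
t 16.9 P [545.42 137.11 141.65] F [-1.4  3.6  1.1] tq [0.93  0.377 0.   ] edge dx 0.49
```

```bash

python3 -m jog '[{"dp":[0.6,3.04,0],"dr":[0,0,0]},{"dp":[0.6,3.04,0],"dr":[0,0,0]},{"dp":[0.65,3.03,0],"dr":[0,0,0]},{"dp":[0.65,3.03,0],"dr":[0,0,0]},{"dp":[0.65,3.03,0],"dr":[0,0,0]}]' >/dev/null
python3 st.py
python3 -m jog '[{"dp":[0.65,3.03,0],"dr":[0,0,0]},{"dp":[0.65,3.03,0],"dr":[0,0,0]},{"dp":[0.65,3.03,0],"dr":[0,0,0]}]' >/dev/null
python3 st.py
```

```text
t 17.52 P [544.01 121.7  141.65] F [-0.5  2.1  1.3] tq [0.826 0.246 0.025] edge dx 0.4
t 17.9 P [543.19 112.46 141.66] F [-0.6  2.1  0.7] tq [0.756 0.243 0.031] edge dx 0.37
```

```bash

python3 -m jog '[{"dp":[0.66,3.03,0],"dr":[0,0,0]},{"dp":[0.66,3.03,0],"dr":[0,0,0]},{"dp":[0.66,3.03,0],"dr":[0,0,0]},{"dp":[0.66,3.03,0],"dr":[0,0,0]},{"dp":[0.66,3.03,0],"dr":[0,0,0]}]' >/dev/null
python3 st.py
python3 -m jog '[{"dp":[0.66,3.03,0],"dr":[0,0,0]},{"dp":[0.66,3.03,0],"dr":[0,0,0]},{"dp":[0.66,3.03,0],"dr":[0,0,0]}]' >/dev/null
python3 st.py
```

```text
t 18.52 P [541.92  97.   141.65] F [-1.5  3.4  1.2] tq [ 0.835  0.233 -0.023] edge dx 0.41
t 18.9 P [541.12  87.74 141.64] F [-1.   2.3  1.4] tq [ 0.812  0.239 -0.054] edge dx 0.41
```

```bash

python3 -m jog '[{"dp":[0.66,3.03,0],"dr":[0,0,0]},{"dp":[0.66,3.03,0],"dr":[0,0,0]},{"dp":[0.66,3.03,0],"dr":[0,0,0]},{"dp":[0.66,3.03,0],"dr":[0,0,0]},{"dp":[0.66,3.03,0],"dr":[0,0,0]}]' >/dev/null
python3 st.py
python3 -m jog '[{"dp":[0.66,3.03,0],"dr":[0,0,0]},{"dp":[0.66,3.03,0],"dr":[0,0,0]},{"dp":[0.66,3.03,0],"dr":[0,0,0]},{"dp":[0.66,3.03,0],"dr":[0,0,0]},{"dp":[0.66,3.03,0],"dr":[0,0,0]}]' >/dev/null
python3 st.py
```

```text
t 19.52 P [539.83  72.28 141.61] F [-0.7  3.1  0.6] tq [ 0.886  0.319 -0.054] edge dx 0.44
t 20.15 P [538.57  56.86 141.63] F [-0.8  2.4  1.1] tq [ 0.874  0.312 -0.037] edge dx 0.5
```

Back to 0.64 to hold the light pressure.

```bash

python3 -m jog '[{"dp":[0.63,3.03,0],"dr":[0,0,0]},{"dp":[0.64,3.03,0],"dr":[0,0,0]},{"dp":[0.65,3.03,0],"dr":[0,0,0]},{"dp":[0.65,3.03,0],"dr":[0,0,0]},{"dp":[0.65,3.03,0],"dr":[0,0,0]}]' >/dev/null
python3 st.py
python3 -m jog '[{"dp":[0.65,3.03,0],"dr":[0,0,0]},{"dp":[0.65,3.03,0],"dr":[0,0,0]},{"dp":[0.65,3.03,0],"dr":[0,0,0]},{"dp":[0.65,3.03,0],"dr":[0,0,0]},{"dp":[0.65,3.03,0],"dr":[0,0,0]}]' >/dev/null
python3 st.py
```

```text
t 20.77 P [537.25  41.39 141.61] F [-0.6  3.4  0.5] tq [0.916 0.356 0.016] edge dx 0.49
t 21.4 P [535.94  25.98 141.64] F [-1.4  3.3  1. ] tq [0.812 0.323 0.056] edge dx 0.5
```

```bash

python3 -m jog '[{"dp":[0.63,3.03,0],"dr":[0,0,0]},{"dp":[0.64,3.03,0],"dr":[0,0,0]},{"dp":[0.65,3.03,0],"dr":[0,0,0]},{"dp":[0.65,3.03,0],"dr":[0,0,0]},{"dp":[0.65,3.03,0],"dr":[0,0,0]}]' >/dev/null
python3 st.py
python3 -m jog '[{"dp":[0.65,3.03,0],"dr":[0,0,0]},{"dp":[0.65,3.03,0],"dr":[0,0,0]},{"dp":[0.65,3.03,0],"dr":[0,0,0]},{"dp":[0.65,3.03,0],"dr":[0,0,0]},{"dp":[0.65,3.03,0],"dr":[0,0,0]}]' >/dev/null
python3 st.py
```

```text
t 22.02 P [534.61  10.5  141.62] F [-1.   2.8  1.4] tq [ 0.853  0.355 -0.004] edge dx 0.49
t 22.65 P [533.3   -4.91 141.64] F [-2.2  3.8  1.4] tq [0.847 0.297 0.026] edge dx 0.5
```

```bash

python3 -m jog '[{"dp":[0.65,3.03,0],"dr":[0,0,0]},{"dp":[0.65,3.03,0],"dr":[0,0,0]},{"dp":[0.65,3.03,0],"dr":[0,0,0]},{"dp":[0.65,3.03,0],"dr":[0,0,0]},{"dp":[0.65,3.03,0],"dr":[0,0,0]}]' >/dev/null
python3 st.py
python3 -m jog '[{"dp":[0.65,3.03,0],"dr":[0,0,0]},{"dp":[0.65,3.03,0],"dr":[0,0,0]},{"dp":[0.65,3.03,0],"dr":[0,0,0]},{"dp":[0.65,3.03,0],"dr":[0,0,0]},{"dp":[0.65,3.03,0],"dr":[0,0,0]}]' >/dev/null
python3 st.py
python3 -m jog '[{"dp":[0.65,3.03,0],"dr":[0,0,0]},{"dp":[0.65,3.03,0],"dr":[0,0,0]},{"dp":[0.65,3.03,0],"dr":[0,0,0]}]' >/dev/null
python3 st.py
```

```text
t 23.27 P [531.96 -20.36 141.6 ] F [-1.2  2.7 -0.1] tq [ 0.846  0.302 -0.033] edge dx 0.47
t 23.9 P [530.66 -35.79 141.62] F [-1.4  3.1  0.9] tq [ 0.852  0.235 -0.033] edge dx 0.5
t 24.27 P [529.87 -45.02 141.63] F [-0.9  2.9  1.7] tq [ 0.856  0.299 -0.027] edge dx 0.49
```

```bash

python3 -m jog '[{"dp":[0.65,3.03,0],"dr":[0,0,0]}]' >/dev/null
python3 st.py
python3 -m jog '[{"dp":[0.65,3.03,0],"dr":[0,0,0]}]' >/dev/null
python3 st.py
```

```text
t 24.4 P [529.59 -48.13 141.63] F [-0.5  3.3  1. ] tq [ 0.863  0.32  -0.013] edge dx 0.48
t 24.52 P [529.36 -51.21 141.64] F [-0.8  2.2 -0.2] tq [ 0.894  0.253 -0.03 ] edge dx 0.51
```

```bash

python3 -m jog '[{"dp":[0.32,1.5,0],"dr":[0,0,0]}]' >/dev/null
python3 st.py
python3 - <<'E'
from cell import eyes,arm
from h import *
s=eyes.snapshot("side"); p=arm.get_state()["ee_pos"]; u=proj(s,[p-[0,0,.1216],[.5325,-.0525,.03],[.5325,-.0525,.02]]); print(u)
x,y=u[0].astype(int); cv2.imwrite("pics/f1.png",cv2.resize(s["pixels"][y-40:y+20,x-40:x+50,::-1],None,fx=8,fy=8,interpolation=cv2.INTER_CUBIC))
E
python3 st.py
```

```text
t 24.65 P [529.22 -52.91 141.65] F [-1.1  2.7  0.7] tq [0.694 0.31  0.013] edge dx 0.52
[[318.04815818 259.6827457 ]
 [319.18435593 256.37135918]
 [319.13304244 259.44036308]]
t 24.7 P [529.22 -53.07 141.64] F [-0.6  1.5  0.1] tq [ 0.465  0.389 -0.055] edge dx 0.53
```

View pics/f1.png

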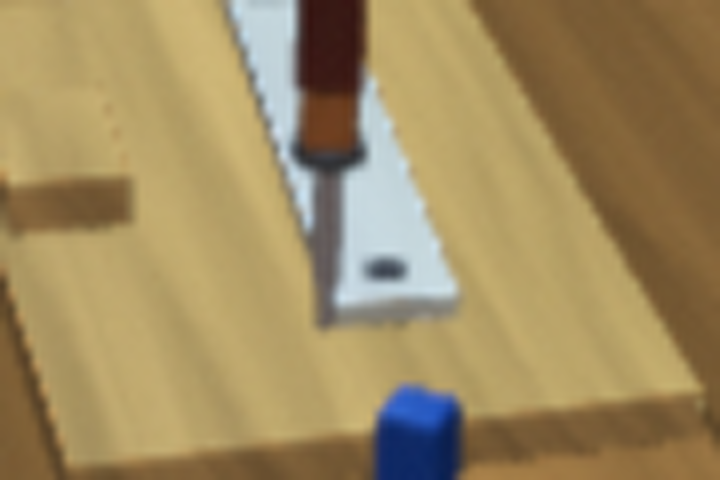

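The tip is right at the straightedge's free corner (crop ≈(325,322)) and τy still shows edge contact, so the line is complete. Now lifting and going back.

```bash

python3 -m jog '[{"dp":[-1,0,-10],"dr":[0,0,0]},{"dp":[0,0,-30],"dr":[0,0,0]},{"dp":[0,0,-45],"dr":[0,0,0]},{"dp":[0,0,-40],"dr":[0,0,0]},{"dp":[0,0,-20],"dr":[0,0,0]}]' >/dev/null
python3 -m jog '[{"dp":[10,28,0],"dr":[0,0,0]},{"dp":[18,51,0],"dr":[0,0,0]},{"dp":[18,51,0],"dr":[0,0,0]},{"dp":[18,51,0],"dr":[0,0,0]},{"dp":[18,51,0],"dr":[0,0,0]}]' >/dev/null
python3 -m jog '[{"dp":[17,48,0],"dr":[0,0,0]},{"dp":[10,28,0],"dr":[0,0,0]},{"dp":[0,0,0],"dr":[0,0,0]},{"dp":[0,0,0],"dr":[0,0,0]},{"dp":[0,0,0],"dr":[0,0,0]}]' >/dev/null
python3 -m jog '[{"dp":[0,0,0],"dr":[0,0,0]},{"dp":[0,0,0],"dr":[0,0,0]},{"dp":[0,0,0],"dr":[0,0,0]},{"dp":[0,0,0],"dr":[0,0,0]}]' >/dev/null
python3 to.py 0.5429 -0.3816 0.2124 -16.97; python3 avg.py 4
```

```text
t 27.07 p [ 542.7 -378.6  286.6] yaw -16.97 z [-0.  0. -1.] F [-0.04 -0.56 -0.87] open 19.8 grip 45.0
dp [ 1.1  2.8 74.2]
dr [0.     0.     0.0001]
t 27.27 F [-0.2   0.22 -1.51  0.08  0.03  0.  ] sd [0.35 0.61 0.6  0.03 0.01 0.02] P [ 542.63 -378.67  286.59]
```

```bash

python3 -m jog '[{"dp":[1.2,2.9,15],"dr":[0,0,0]},{"dp":[0,0,30],"dr":[0,0,0]},{"dp":[0,0,20],"dr":[0,0,0]},{"dp":[0,0,0],"dr":[0,0,0]},{"dp":[0,0,0],"dr":[0,0,0]}]' >/dev/null
python3 -m jog '[{"dp":[0,0,0],"dr":[0,0,0]},{"dp":[0,0,0],"dr":[0,0,0]},{"dp":[0,0,0],"dr":[0,0,0]},{"dp":[0,0,0],"dr":[0,0,0]}]' >/dev/null
python3 to.py 0.5429 -0.3816 0.2124 -16.97
python3 - <<'E'
from cell import eyes,arm
from h import *
s=eyes.snapshot("side"); p=arm.get_state()["ee_pos"]; u=proj(s,[p-[0,0,.1244],p-[0,0,.0524],[.5429,-.3816,.08]]);
x,y=u[0].astype(int); c=(x-30,y-50); print((u-c)*8,u)
cv2.imwrite("pics/r1.png",cv2.resize(s["pixels"][y-50:y+20,x-30:x+40,::-1],None,fx=8,fy=8,interpolation=cv2.INTER_CUBIC))
E
```

```text
t 28.4 p [ 543.  -381.8  221.8] yaw -16.97 z [ 0. -0. -1.] F [ 0.05  1.03 -1.51] open 19.8 grip 45.0
dp [-0.1 -0.1  9.4]
dr [ 0.0001 -0.0002  0.    ]
[[241.25674536 402.64504532]
 [259.02309125 177.57195192]
 [236.69324183 453.96906742]] [[365.15709317 307.33063067]
 [367.37788641 279.19649399]
 [364.58665523 313.74613343]]
```

View pics/r1.png

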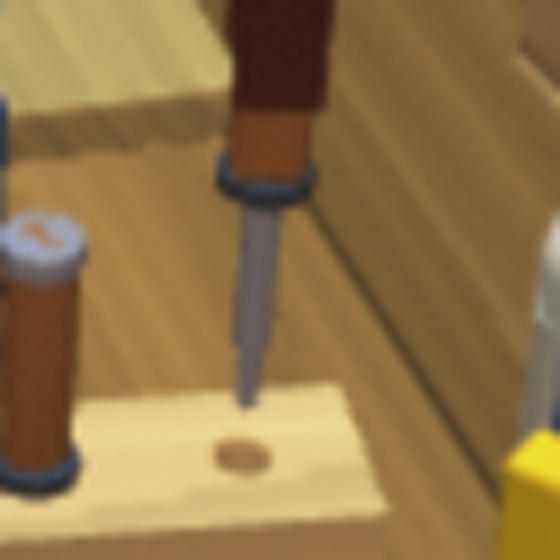

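The tip (246,403) and the hole centre (243,457) show the same offset from prediction, so the scriber is upright and aligned with the hole. Lowering.

```bash

python3 -m jog '[{"dp":[0,0,5],"dr":[0,0,0]},{"dp":[0,0,8],"dr":[0,0,0]},{"dp":[0,0,8],"dr":[0,0,0]},{"dp":[0,0,8],"dr":[0,0,0]},{"dp":[0,0,5],"dr":[0,0,0]}]' >/dev/null
python3 st.py
python3 -m jog '[{"dp":[0,0,10],"dr":[0,0,0]},{"dp":[0,0,10],"dr":[0,0,0]},{"dp":[0,0,10],"dr":[0,0,0]},{"dp":[0,0,10],"dr":[0,0,0]},{"dp":[0,0,5],"dr":[0,0,0]}]' >/dev/null
python3 st.py
python3 -m jog '[{"dp":[0,0,4],"dr":[0,0,0]},{"dp":[0,0,2],"dr":[0,0,0]},{"dp":[0,0,2],"dr":[0,0,0]},{"dp":[0,0,0],"dr":[0,0,0]},{"dp":[0,0,0],"dr":[0,0,0]}]' >/dev/null
python3 avg.py 6
```

```text
t 29.07 P [ 542.76 -381.62  186.57] F [-0.2  0.1 -1.1] tq [0.003 0.019 0.067] edge dx 42.13
t 29.7 P [ 542.68 -381.61  141.47] F [-0.6  1.7 -1.5] tq [ 0.015  0.058 -0.047] edge dx 42.05
t 30.62 F [ 0.22  0.24 -0.75  0.03  0.01 -0.  ] sd [0.31 0.49 0.34 0.04 0.04 0.03] P [ 542.99 -381.81  134.79]
```

```bash

python3 -m jog '[{"dp":[0,0,1],"dr":[0,0,0]},{"dp":[0,0,0.6],"dr":[0,0,0]},{"dp":[0,0,0],"dr":[0,0,0]},{"dp":[0,0,0],"dr":[0,0,0]},{"dp":[0,0,0],"dr":[0,0,0]}]' >/dev/null
python3 avg.py 5
python3 -m jog '[{"dp":[0,0,0.5],"dr":[0,0,0]},{"dp":[0,0,0.3],"dr":[0,0,0]},{"dp":[0,0,0],"dr":[0,0,0]},{"dp":[0,0,0],"dr":[0,0,0]}]' >/dev/null
python3 avg.py 5
```

```text
t 31.5 F [ 0.34  0.05 -1.46  0.04 -0.01 -0.  ] sd [0.31 0.41 0.25 0.03 0.03 0.04] P [ 542.96 -381.78  133.07]
t 32.25 F [-0.97  0.64  0.54  0.13  0.08  0.  ] sd [0.41 0.47 0.42 0.02 0.02 0.03] P [ 542.96 -381.79  132.43]
```

```bash

python3 -m jog '[{"dp":[0,0,0],"dr":[0,0,0]},{"dp":[0,0,0],"dr":[0,0,0]},{"dp":[0,0,0],"dr":[0,0,0]},{"dp":[0,0,0],"dr":[0,0,0]}]' -0.1
python3 -m jog '[{"dp":[0,0,-10],"dr":[0,0,0]},{"dp":[0,0,-30],"dr":[0,0,0]},{"dp":[0,0,-40],"dr":[0,0,0]},{"dp":[0,0,-40],"dr":[0,0,0]},{"dp":[0,0,-20],"dr":[0,0,0]}]'
python3 -m jog '[{"dp":[-30,-40,0],"dr":[0,0,0]},{"dp":[-30,-40,0],"dr":[0,0,0]},{"dp":[-30,-40,0],"dr":[0,0,0]},{"dp":[0,0,0],"dr":[0,0,0]},{"dp":[0,0,0],"dr":[0,0,0]}]'
python3 - <<'E'
from cell import eyes
import cv2,numpy as np
a=[]
for n,(x,y) in(("side",(360,300)),("top",(430,250))):
    s=eyes.snapshot(n)["pixels"][y-50:y+50,x-60:x+60,::-1]; a.append(cv2.resize(s,None,fx=3.3,fy=3.3,interpolation=cv2.INTER_CUBIC))
    if n=="side": s0=eyes.snapshot("side")["pixels"][278:325,350:385,::-1]; print("diff vs before",abs(s0.astype(float)-cv2.imread("pics/side0.png")[278:325,350:385]).mean())
cv2.imwrite("pics/z1.png",np.hstack(a))
E
```

```text
clock: 32.75
ee_pos: [0.5429, -0.3818, 0.1322]
orientation: [-0.0, 0.989, -0.148, -0.0]
ft_force: [-0.6, -0.5, -0.7]
opening: 0.0483
grasp_force: 0.0
clock: 33.38
ee_pos: [0.5433, -0.382, 0.2767]
orientation: [0.001, 0.989, -0.148, 0.002]
ft_force: [-0.0, 0.2, -0.2]
opening: 0.0484
grasp_force: 0.0
clock: 34.0
ee_pos: [0.4921, -0.2411, 0.2731]
orientation: [0.0, 0.989, -0.147, 0.001]
ft_force: [0.5, -0.7, 0.2]
opening: 0.0484
grasp_force: 0.0
diff vs before 3.155015197568389
```

View pics/z1.png

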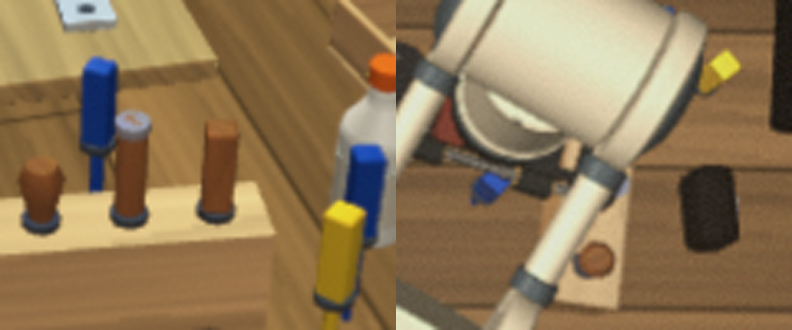

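The side view shows the scriber standing upright with its collar down in its own hole (crop ≈(217,213)). The other things in view are where they were, and the gripper is clear.

```bash
python3 -c "
from cell import arm
print(arm.close_job())"
```

```text
the job is handed in; nothing more can be done
None
```

I scribed the cut line from beside the clamp to the straightedge's free end at about 2.5 cm/s, with light contact on the board and the edge (about 1–2 N sideways). The scriber is back in its own hole with the collar down, and I handed the job in at about 34 s on the robot's clock.

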